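# Key and seat the splash cap of a pop-up power tower

## Task

The splash cap on the vanity's pop-up power tower is standing proud. Push its raised rib round with a fingertip until the notch in the cap's rim is over the fixed pin, then press the middle of the cap down until it is fully home, and move clear. Only push and press: do not pinch the rib, do not force the cap, and leave the toothbrush, tumbler, massager and hairpin tray where they are.

Things in the scene. Friction and masses are not known exactly. Their poses are not given: they have to be found in the camera images.
- cap_pad (a point): Centre of the top of the cap's press pad, on the turning axis. The cap is a level aluminium disc 110 mm across, 8 mm thick, which cannot be lifted off; the pad is a round step 32 mm across and 4 mm high on it. Standing proud, the cap's underside is 17 mm above the vanity, its flat top 25 mm, the pad 29 mm; fully home all are 8.5 mm lower.
- cap_notch (a point): Point in the cap's rim notch, 49 mm from the axis, at the level of the cap's flat top. The notch is open to the rim, 14 mm wide and about 11 mm deep (44 to 55 mm from the axis), cut through the cap.
- cap_rib (a point): Middle of the top of the raised rib that the fingertip pushes, 39 mm from the axis, on the far side of the axis from the notch (180 degrees round). The rib is radial, 22 mm long (28 to 50 mm from the axis), 14 mm wide, and stands 13 mm above the cap's flat top.
- rib_face_a: One long side face of the rib (a 22 x 3 x 10 mm strip of it), origin at its middle, 39 mm from the axis and 7.5 mm below the rib's top. Its x axis runs along the rib towards the notch, its y to the left of that. This is the face on the -y side: pushed squarely, it turns the cap clockwise seen from above (joint falls).
- rib_face_b: One long side face of the rib (a 22 x 3 x 10 mm strip of it), origin at its middle, 39 mm from the axis and 7.5 mm below the rib's top. Its x axis runs along the rib towards the notch, its y to the left of that. This is the face on the +y side: pushed squarely, it turns the cap counter-clockwise seen from above (joint grows).
- pin_mark (a point): Point on top of the fixed pin, 49 mm from the cap's axis, 15.5 mm above the vanity. The pin is a round steel bar, 9 mm thick, lying radially on the deck from 45 to 68 mm from the axis, so its outer end shows beyond the cap's rim. The cap goes down when the notch lies over it, within 2.5 mm sideways; else the pin stops the cap 1.5 to 3.5 mm down.
- cap (a joint): Turn of the cap in rad, growing counter-clockwise seen from above: 0 or 6.283 means that the notch is over the pin. Stops at -0.35 and 6.63; it starts anywhere from 0.8 to 5.5. A stiff hinge (0.07 N m friction, about 2 N at the rib) that stays where it is left.
- cap_depth (a joint): How far the cap has been pressed down, in m: 0 standing proud, 0.0085 fully home. It takes about 5 N, then stays where it is left.
- tower: The fixed black round deck under the cap, 148 mm across and 8 mm high; origin at the vanity's surface on the cap's axis, its x axis pointing along the pin, z up. Its place and yaw vary.
- toothbrush: White electric toothbrush standing on a round base 60 mm across, 197 mm tall; loose; origin under its base.
- tumbler: Frosted glass tumbler, 72 mm across the rim, 95 mm tall, standing; loose; origin under its base.
- massager: Grey silicone scalp massager, dome 74 mm across with a knob on top, 68 mm tall; loose; origin under its centre.
- tray: Silver hairpin tray, 90 x 200 x 16 mm, long side along its y; loose; origin under its centre.
Mind the look-alikes: they are no part of the job. There is more than one size of the tower; the one meant has the size given above.

How it is judged (in metres and radians):
On the way, in this order (a step that is already met when the one before it is completed fails the run):
1. the notch is turned over the pin while the cap is still up (horizontal distance between cap_notch and pin_mark below 0.006 m and value of joint cap_depth below 0.004 m).
2. the cap is pressed home over the pin (value of joint cap_depth above 0.0068 m and horizontal distance between cap_notch and pin_mark below 0.0045 m), for 0.2 s.
At the end, for the whole second after the job is handed in: The cap is pressed down at least 6.8 of its 8.5 mm with the notch within 4.5 mm of the pin, turning no more (under 0.05 rad/s), and the toothbrush, tumbler, massager and tray stand level (within 0.1 rad) (all of step 2 and angular speed of rib_face_a below 0.05 rad/s and angle between each of toothbrush, tumbler, massager, tray's own z axis and vertical below 0.1 rad); the robot touches nothing.
It fails at once if a bystander (toothbrush, tumbler, massager or tray) is moved more than 15 mm or lifted (distance of any of toothbrush, tumbler, massager, tray from where it was at the start of the episode above 0.015 m).
It fails at once if the rib is pinched: both its side faces are squeezed at once (contact force between the fingers and rib_face_a above 3 N and contact force between the fingers and rib_face_b above 3 N).
It fails at once if the cap is forced: more than 45 N on it (contact force between the fingers and cap_depth above 45 N).
It also fails if it takes over 61 s, if anything falls off the work surface, if the arm or the gripper's body presses on something with over 40 N, if the wrist force passes 120 N, or if a joint passes its speed limit or range.

## Robot

A 6-joint arm with a two-finger parallel gripper is mounted at the origin on the work surface. World frame = base frame: x ahead of the robot, y to its left, z up, the work surface at z = 0. Lengths are in mm, angles in rad, forces in N, time in s.
With the tool pointing down it reaches from about 275 to 750 mm from the base axis. Payload 10.2 kg.
Tool frame: the origin (TCP) lies at the very end of the fingers, on their centre line; the grasp point (between the pads) lies 19 mm behind it; z points along the fingers, y is the line along which they close (so a half turn about z gives the same grasp; the last joint's range is limited). The gripper opens to 85 mm and grips with 20 to 120 N. Pads are 22 mm wide; open, the fingers measure 114 mm over their backs; the gripper's body (76 mm by 85 mm) begins 54 mm behind the grasp point. The pads swing forward as they close: fully open they stand 13 mm farther back than shut.
Start: joints at [1.095, 0.313, 1.498, -0, 1.331, -0.223], TCP at [131.324, 508.316, 231.294] pointing down, gripper open.
Joint ranges: [-2.94, 2.94], [-0.97, 2.17], [0.19, 2.56], [-1.23, 4.37], [0.02, 3.11], [-2.88, 2.88]. Speed limits (rad/s): [2.39, 2.39, 3.01, 3.14, 3.14, 3.14].

## Interface

Orientations are given as a unit quaternion [w, x, y, z].
In Python, from rig import * gives the robot as it stands. The module is installed in compiled form; this text tells all that it offers.
- The arm moves only by the shell command python3 -m crank 'ROWS' [FORCE]. ROWS is JSON, a list that holds one entry, the list of rows, each a list of 7 numbers: the shift along the tool's x, y, z in units of 25 mm (1.0 is 25 mm), then the turn, a rotation vector about the tool's x, y, z in units of 8 degrees (1.0 is 8 degrees), then the finger opening in mm, from 0 to 85.4. A call has exactly 8 rows; each row shifts and turns the commanded pose from where the row before left it, along the tool's axes as they then stand; what a row does not reach is not made up. A row lasts 1/10 s, in which the tool goes at most 50 mm and 8.59 degrees, less where a joint would pass 70% of its speed; a pose out of reach is approached as far as the arm can. A call is refused whole if a number of a shift passes 1 or a number of a turn 1, either way. A call with a gripper value outside its range is refused whole. The fingers move at their own pace and stop on an object; FORCE is the grip in N (left out, the last holds). Time passes only in rows, so rows that do not move let the fingers close, or fill a call up. It gives the time, the measured TCP pose, the force, the opening and the grip force at its end, in the units of the state.
- sense(): the state, without advancing time (a new reading comes with each control period).
- capture(name): name is "scene" or "side" or "wrist"; returns the picture (384x512x3 uint8, blue, green, red); there is no depth.
- camera_model(name): a dict with "fx", "fy", "cx", "cy" (pixels), "world_from_camera" (4x4, takes a point from camera to world coordinates); the wrist camera has in their place "T_tool_cam" (4x4, takes a point from camera to tool coordinates, whose origin is the TCP and whose axes are the flange's). Camera axes: x right, y up, looking along -z (the intrinsics and any distortion apply to the point x, -y, -z); pixel columns grow to the right and rows downward; lengths in mm; the calibration is good to about 2 mm. A picture is of the moment at which its call begins: read the wrist's pose just before it. camera_model takes no time and is no camera call.
- finish_job(): hands the job in; it is judged then, once.
The state is a dict: "time_s": time; "joints": joint angles; "dq": joint speeds; "tau": joint torques, N m; "eef_pos": TCP position; "ee_rot": TCP orientation; "force": force on the tool from outside, world axes, zero at the start; "wrist_torque": the same for the moment, N m; "grip_width": opening from 0.0 (shut) to 1.0 (fully open); "grip_force": force on a finger pad.
Only numpy, scipy, OpenCV 4.12 (cv2) and the standard library are available. Lean on these libraries where they do the work, as an engineer would, in place of code of your own. Each camera call takes 0.05 s, during which the arm holds its last target. There are 200 camera calls.

## Working session

There is one attempt and no reset: what is moved stays moved. The work goes in short steps, Python scripts to look and compute and a shell command to move; the robot and the scene stay as the last step left them, time stands still between calls to the robot, and variables do not carry over. Pictures are saved under pics/ and viewed, at most 10 in all, crops included, and the job is handed in when it is done.

```bash
mkdir -p pics
python3 - <<'E'
from rig import *
import cv2,numpy as np
s=sense();print(s)
for n in("scene","side","wrist"):
    im=capture(n);cv2.imwrite(f"pics/{n}0.png",im)
    m=camera_model(n);print(n,{k:(np.round(v,3).tolist() if not isinstance(v,str) else v) for k,v in m.items()})
a=[cv2.imread(f"pics/{n}0.png") for n in("scene","side")]
E
```

```text
{'time_s': 0.0, 'joints': array([ 1.09462462e+00,  3.13474412e-01,  1.49843375e+00,  3.46205878e-05,
        1.33099639e+00, -2.23397602e-01]), 'dq': array([-0.00126688,  0.00057314, -0.00015726, -0.00033513, -0.00199668,
        0.00084045]), 'tau': array([-1.41092904e-03, -4.12269080e+01, -2.59735537e+01, -2.82953542e-04,
        4.11071276e-03,  2.54248113e-05]), 'eef_pos': array([131.18118608, 508.08635282, 230.72383995]), 'ee_rot': array([-2.40584447e-04,  1.26054905e-01,  9.92023049e-01, -6.10465999e-04]), 'force': array([ 0.22166905, -0.49408054,  0.12717728]), 'wrist_torque': array([-0.00922594,  0.02145306, -0.0069459 ]), 'grip_force': 0.0, 'grip_width': 1.0020256432946137}
scene {'fx': 352.267, 'fy': 352.267, 'cx': 257.051, 'cy': 185.049, 'world_from_camera': [[-0.786, -0.524, 0.327, 915.942], [0.618, -0.666, 0.418, 366.649], [-0.002, 0.531, 0.847, 819.984], [0.0, 0.0, 0.0, 1.0]]}
side {'fx': 412.683, 'fy': 412.683, 'cx': 258.867, 'cy': 195.056, 'world_from_camera': [[0.867, 0.266, -0.421, 145.327], [-0.498, 0.478, -0.723, -787.933], [0.009, 0.837, 0.547, 667.845], [0.0, 0.0, 0.0, 1.0]]}
wrist {'fx': 298.042, 'fy': 298.042, 'cx': 247.808, 'cy': 189.474, 'T_tool_cam': [[-0.001, 0.96, 0.281, 71.584], [1.0, 0.001, 0.0, -0.6], [0.0, 0.281, -0.96, -142.64], [0.0, 0.0, 0.0, 1.0]]}
```

View pics/scene0.png

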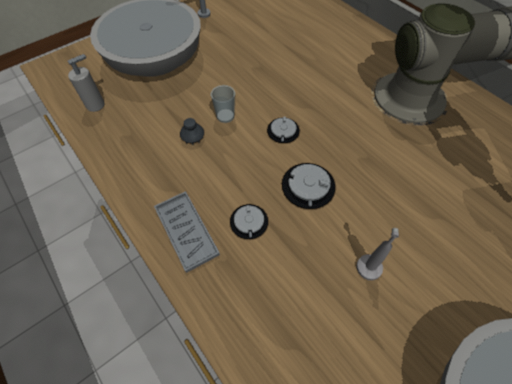

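View pics/side0.png

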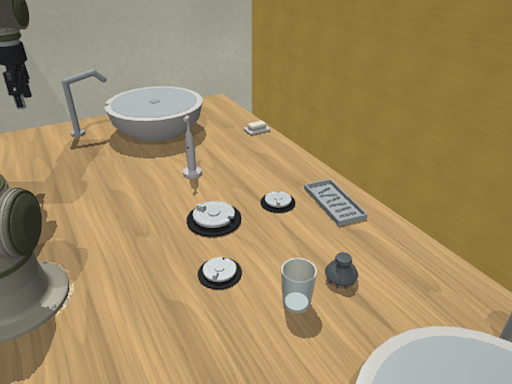

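The scene view shows three towers. The largest is at scene (308,185) and side (214,216). I'll compute the positions and look at an enlargement.

```bash
cat > h.py <<'E'
import numpy as np,cv2
from rig import *
def ray(n,u,v,W=None,m=None):
    m=m or camera_model(n);W=np.array(m["world_from_camera"] if W is None else W)
    d=W[:3,:3]@np.array([(u-m["cx"])/m["fx"],-(v-m["cy"])/m["fy"],-1]);return W[:3,3],d
def onz(n,u,v,z,W=None):
    o,d=ray(n,u,v,W);return (o+d*(z-o[2])/d[2])[:3]
def tri(r1,r2):
    A=[];b=[]
    for o,d in(r1,r2):
        d=d/np.linalg.norm(d);P=np.eye(3)-np.outer(d,d);A.append(P);b.append(P@o)
    return np.linalg.lstsq(np.vstack(A),np.hstack(b),rcond=None)[0]
def Wwrist(s):
    from scipy.spatial.transform import Rotation as R
    q=s["ee_rot"];T=np.eye(4);T[:3,:3]=R.from_quat([q[1],q[2],q[3],q[0]]).as_matrix();T[:3,3]=s["eef_pos"]
    return T@np.array(camera_model("wrist")["T_tool_cam"])
def proj(n,p,W=None):
    m=camera_model(n);W=np.array(m["world_from_camera"] if W is None else W)
    c=np.linalg.inv(W)@np.append(p,1);return m["cx"]+m["fx"]*c[0]/-c[2],m["cy"]+m["fy"]*c[1]/c[2]
E
python3 - <<'E'
from h import *
print("tri",tri(ray("scene",309,183),ray("side",214,213)))
for n,c in(("scene",(308,185)),("side",(214,217))):
    print(n,onz(n,*c,8))
for u in(282,335):print(onz("scene",u,185,8))
for nm,sc,sd in(("tumbler",(226,115),(297,302)),("mass",(192,136),(342,282)),("tray",(188,231),(335,202)),("brush",(371,267),(192,172))):
    print(nm,onz("scene",*sc,0),onz("side",*sd,0))
a=cv2.resize(cv2.imread("pics/scene0.png")[150:220,270:350],None,fx=7,fy=7,interpolation=2)[:490,:400*2]
b=cv2.resize(cv2.imread("pics/side0.png")[190:245,180:250],None,fx=7,fy=7,interpolation=2)
o=np.zeros((600,800,3),np.uint8)
a=cv2.resize(a,(400,350));b=cv2.resize(b,(400,314));o[:350,:400]=a;o[:314,400:]=b
cv2.imwrite("pics/z1.png",o[:350])
E
```

```text
tri [493.8771195   52.1598063   19.30189906]
scene [493.40534918  51.26081364   8.        ]
side [492.979353   49.0634373   8.       ]
[548.95281343   7.50409693   8.        ]
[435.73796816  96.68746433   8.        ]
tumbler [ 515.44969521 -302.68852316    0.        ] [ 523.11975963 -303.89068142    0.        ]
mass [ 645.42055686 -296.5900784     0.        ] [ 644.23495516 -304.85779939    0.        ]
tray [822.23697333 -38.5542068    0.        ] [832.68909971 -44.36443646   0.        ]
brush [528.01914488 312.87701195   0.        ] [537.96803716 317.08232179   0.        ]
```

View pics/z1.png

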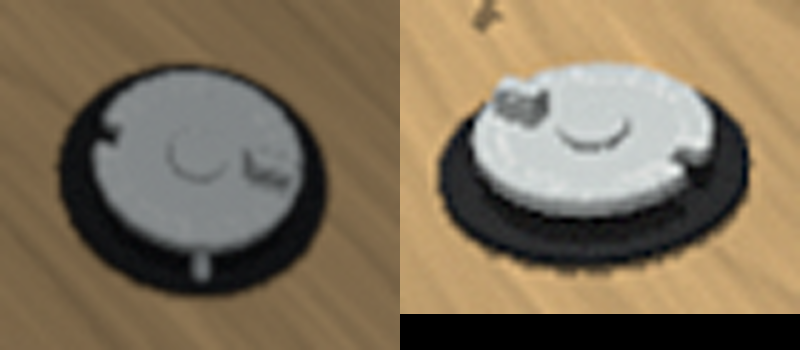

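Run:
```python
from h import *
c=np.array([493.5,51])
A=lambda p:np.degrees(np.arctan2(p[1]-c[1],p[0]-c[0]))
for t,n,u,v,z in(("rib","scene",323.2,184,34),("notch","scene",291.6,176.6,25),("pin","scene",310.4,203.5,12),("rib","side",180+523/5.71,190+95/5.71,38),("notch","side",180+(687-400)/5.71,190+155/5.71,25)):
    if n=="side" and t=="rib":u=180+(522-400)/5.71
    p=onz(n,u,v,z);print(t,n,p,A(p),np.hypot(*(p[:2]-c)))
```

```text
rib scene [473.34022966  83.86047746  34.        ] 121.52894777776682 38.55161889351794
notch scene [518.88946002  10.6309652   25.        ] -57.83281525249671 47.68945009879499
pin scene [529.36318037  98.9708185   12.        ] 53.21805958187201 59.894633601531055
rib side [467.34660447  69.98955996  38.        ] 144.0172018008295 32.32032619226072
notch side [521.00101882   6.0982226   25.        ] -58.513755340986634 52.65430324217684
```

```bash
python3 -m crank '[[[-1,-0.75,0,0,0,0,0],[-1,-0.75,0,0,0,0,0],[-1,-0.75,0,0,0,0,0],[-1,-0.75,0,0,0,0,0],[-1,-0.75,0,0,0,0,0],[-1,-0.75,0,0,0,0,0],[-1,-0.75,0,0,0,0,0],[-1,-0.75,0,0,0,0,0]]]' 20; python3 -m crank '[[[-1,-0.75,0,0,0,0,0],[-1,-0.75,0,0,0,0,0],[-1,-0.75,0,0,0,0,0],[-1,-0.75,0,0,0,0,0],[-1,-0.75,0,0,0,0,0],[-1,-0.75,0,0,0,0,0],[-1,-0.75,0,0,0,0,0],[0,0,0,0,0,0,0]]]'
```

```text
time_s: 0.95
eef_pos: [288.0, 311.9, 231.2]
ee_rot: [-0.0, 0.126, 0.992, -0.0]
force: [-0.1, 0.4, -0.5]
grip_width: 0.0
grip_force: 0.0
time_s: 1.75
eef_pos: [425.6, 140.0, 230.9]
ee_rot: [-0.0, 0.128, 0.992, -0.0]
force: [-0.5, 0.0, -0.9]
grip_width: -0.0
grip_force: 0.0
```

```bash
cat > wl.py <<'E'
import sys
from h import *
s=sense();im=capture("wrist");k=sys.argv[1];W=Wwrist(s);cv2.imwrite(f"pics/w{k}.png",im);np.save(f"pics/w{k}.npy",W)
u,v=proj("wrist",np.array([493.5,51,20]),W);print(s["eef_pos"],u,v)
E
python3 wl.py 1; python3 -m crank '[[[-1,-1,0,0,0,0,0],[-1,-1,0,0,0,0,0],[-0.5,-1,1,0,0,0,0],[0,-0.5,1,0,0,0,0],[0,0,0,0,0,0,0],[0,0,0,0,0,0,0],[0,0,0,0,0,0,0],[0,0,0,0,0,0,0]]]'; python3 wl.py 2
python3 - <<'E'
from h import *
o=[]
for k in(1,2):
    W=np.load(f"pics/w{k}.npy");u,v=map(int,proj("wrist",np.array([493.5,51,20]),W))
    im=cv2.copyMakeBorder(cv2.imread(f"pics/w{k}.png"),100,100,100,100,0)
    o.append(cv2.resize(im[v+20:v+180,u+20:u+180],(400,400),interpolation=2));print(k,"crop origin",u-80,v-80,"scale 2.5")
cv2.imwrite("pics/z2.png",np.hstack(o))
E
```

```text
[425.58328255 139.98462975 230.94850597] 195.10029890694224 231.5536486631631
time_s: 2.6
eef_pos: [463.1, 42.7, 182.4]
ee_rot: [0.001, 0.125, 0.992, 0.0]
force: [-0.9, 0.2, 0.3]
grip_width: 0.004
grip_force: 0.0
[463.08663729  42.68440459 182.4320311 ] 262.9563984761818 197.88884125371047
1 crop origin 115 151 scale 2.5
2 crop origin 182 117 scale 2.5
```

View pics/z2.png

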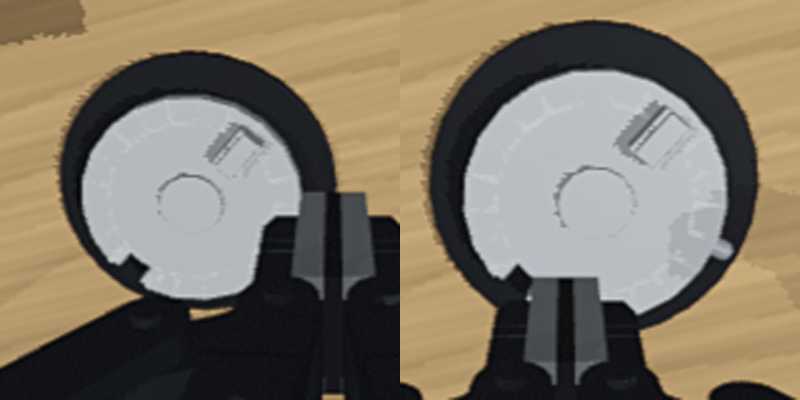

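Run:
```python
from h import *
W1,W2=np.load("pics/w1.npy"),np.load("pics/w2.npy")
P=tri(ray("wrist",191,232.6,W1),ray("wrist",260.8,198.2,W2));print("pad tri",P)
for t,u,v,z in(("pad",260.8,198.2,29),("padw1",191,232.6,29)):print(t,onz("wrist",u,v,z,W2 if t=="pad" else W1))
c=onz("wrist",260.8,198.2,29,W2)[:2]
L=lambda x,y:(182+(x-400)/2.5,117+y/2.5)
for t,x,y,z in(("rib",661,138,38),("notch",517,280,25),("pin",722,250,13),("capL",465,185,25),("capR",727,185,25),("capT",596,69,25),("deckL",431,170,8),("deckR",757,175,8),("deckT",592,21,8)):
    p=onz("wrist",*L(x,y),z,W2)[:2];d=p-c;print(t,p,np.hypot(*d),np.degrees(np.arctan2(d[1],d[0])))
```

```text
pad tri [489.35141979  49.05362092  31.33603396]
pad [490.31231402  49.00338705  29.        ]
padw1 [490.06019478  48.29214459  29.        ]
rib [467.46811416  80.21413029] 38.677745028883415 126.20166030863358
notch [517.23926237   6.6188509 ] 50.214633849915835 -57.57215428041789
pin [531.10791414  97.43946392] 63.32720214703427 49.894023209404274
capL [470.03579713  -2.96586267] 55.78476542304793 -111.31392626860337
capR [497.54835315 103.65191901] 55.1255141238633 82.45731409297849
capT [436.52585958  61.93408189] 55.31894386330732 166.4821643411193
deckL [464.00546829 -19.08461202] 72.99332674865202 -111.12480613569116
deckR [502.22935752 119.85782817] 71.84961901445959 80.45274962493849
deckT [419.15165721  65.19174392] 72.97877756367863 167.1838825278062
```

```bash
python3 -m crank '[[[-0.18,0.78,0,0,0,0,0],[-0.18,0.78,0,0,0,0,0],[-0.18,0.78,0,0,0,0.3,0],[0,0,1,0,0,1,0],[0,0,1,0,0,1,0],[0,0,1,0,0,1,0],[0,0,1,0,0,1,0],[0,0,1,0,0,1,0]]]'; python3 -m crank '[[[0,0,0.5,0,0,0,0],[0,0,0,0,0,0,0],[0,0,0,0,0,0,0],[0,0,0.25,0,0,0,0],[0,0,0.2,0,0,0,0],[0,0,0,0,0,0,0],[0,0,0,0,0,0,0],[0,0,0,0,0,0,0]]]';python3 wl.py 3
python3 -c "
from h import *
cv2.imwrite('pics/s3.png',cv2.resize(capture('side')[150:270,140:300],(800,600),interpolation=2))"
```

```text
time_s: 3.45
eef_pos: [490.6, 95.6, 55.8]
ee_rot: [0.0, 0.479, 0.878, 0.0]
force: [0.9, -0.2, -0.1]
grip_width: -0.0
grip_force: 0.0
time_s: 4.25
eef_pos: [490.5, 95.1, 32.7]
ee_rot: [0.0, 0.476, 0.879, 0.0]
force: [-0.2, 0.7, 0.3]
grip_width: -0.002
grip_force: 0.0
[490.50736283  95.1070639   32.73312909] 213.2849945552489 291.662515794831
```

View pics/w3.png

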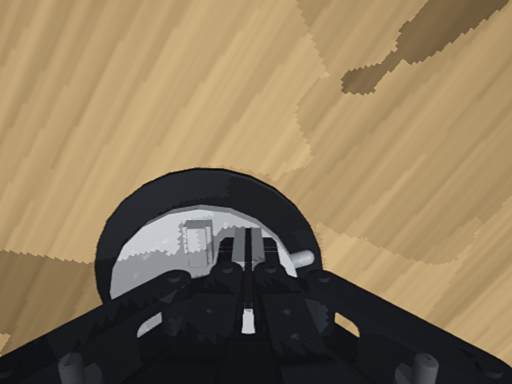

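View pics/s3.png

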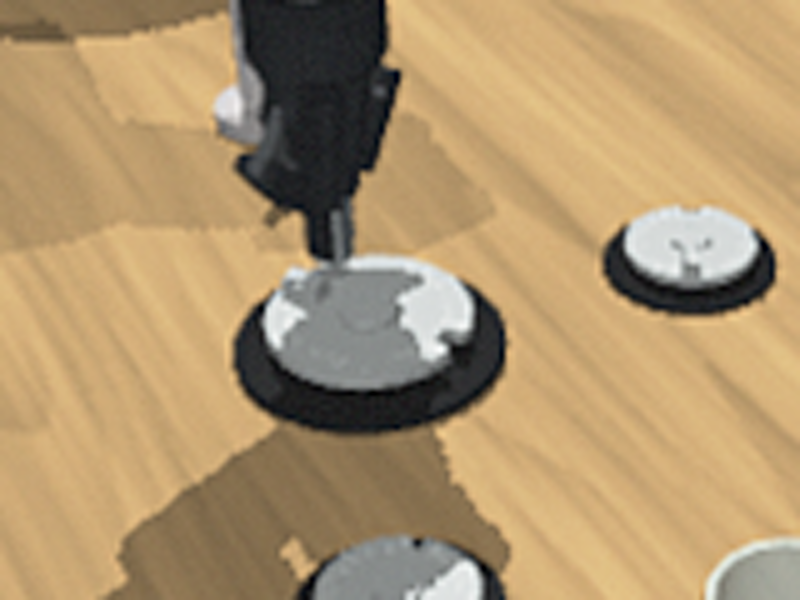

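The wrist view puts the closed fingertip at about (242,240). It lies parallel to the rib at (198,240), on the face-b side. I'll lower slightly and push towards tool −y.

```bash
python3 -m crank '[[[0,-0.1,0.1,0,0,0,0],[0,-0.1,0,0,0,0,0],[0,-0.1,0,0,0,0,0],[0,-0.08,0,0,0,0,0],[0,-0.08,0,0,0,0,0],[0,0,0,0,0,0,0],[0,0,0,0,0,0,0],[0,0,0,0,0,0,0]]]'
```

```text
time_s: 5.15
eef_pos: [480.8, 88.9, 30.1]
ee_rot: [0.0, 0.476, 0.879, -0.0]
force: [-0.4, 1.1, 0.7]
grip_width: 0.001
grip_force: 0.6
```

```bash
python3 -m crank '[[[0.042,-0.166,0,0,0,-0.75,0],[0.042,-0.166,0,0,0,-0.75,0],[0.042,-0.166,0,0,0,-0.75,0],[0.042,-0.166,0,0,0,-0.75,0],[0.042,-0.166,0,0,0,-0.75,0],[0.042,-0.166,0,0,0,-0.75,0],[0.042,-0.166,0,0,0,-0.75,0],[0.042,-0.166,0,0,0,-0.75,0]]]';python3 wl.py 4
python3 -c "
from h import *
a=cv2.resize(cv2.imread('pics/w4.png')[150:340,90:340],(500,380),interpolation=2)
b=cv2.resize(capture('scene')[150:220,270:345],(300,280),interpolation=2)
o=np.zeros((380,800,3),np.uint8);o[:,:500]=a;o[:280,500:]=b;cv2.imwrite('pics/z4.png',o)"
```

```text
time_s: 5.95
eef_pos: [454.6, 67.7, 30.0]
ee_rot: [-0.001, 0.075, 0.997, 0.0]
force: [-2.5, 3.0, 2.0]
grip_width: 0.0
grip_force: 1.6
[454.56557115  67.68149278  29.95836492] 231.1225181908908 298.8750056402369
```

View pics/z4.png

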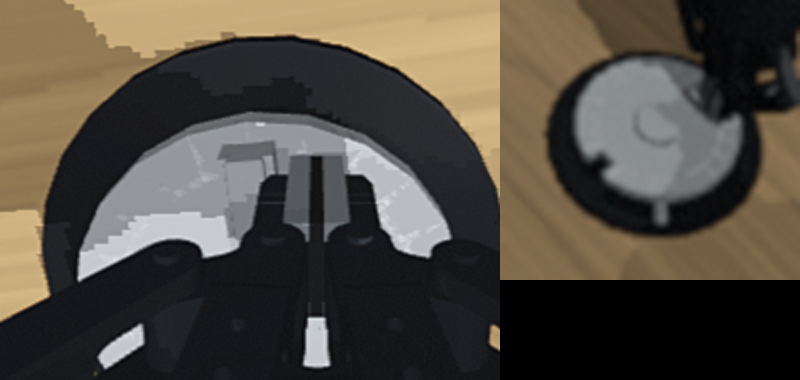

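```bash
cat > ang.py <<'E'
import sys
from h import *
c=onz("scene",500 and 270+157/4,150+126/4,29)[:2] # pad centre as seen in scene view
print("c",c)
for t,x,y,z in(("notch",600,160,25),("pin",661,212,13)):
    p=onz("scene",270+(x-500)/4,150+y/4,z)[:2];
    for cc in(c,np.array([491,49.5])):
        d=p-cc;print(t,p,np.hypot(*d),np.degrees(np.arctan2(d[1],d[0])))
E
python3 ang.py
```

```text
c [494.24369909  53.34298085]
notch [539.77070389  48.14195322] 45.82312575197983 -6.51724434519269
notch [539.77070389  48.14195322] 48.78960799842028 -1.5950199868696346
pin [529.13071999  97.95693139] 56.634872737025944 51.97545991320328
pin [529.13071999  97.95693139] 61.660570922757074 51.80082145892894
```

```bash
python3 -m crank '[[[0.042,-0.166,0,0,0,-0.75,0],[0.042,-0.166,0,0,0,-0.75,0],[0.042,-0.166,0,0,0,-0.75,0],[0.042,-0.166,0,0,0,-0.75,0],[0.042,-0.166,0,0,0,-0.75,0],[0.042,-0.166,0,0,0,-0.75,0],[0.042,-0.166,0,0,0,-0.75,0],[0,0,0,0,0,0,0]]]';python3 wl.py 5
python3 -c "
from h import *
a=cv2.resize(cv2.imread('pics/w5.png')[150:340,90:340],(400,304),interpolation=2)
b=cv2.resize(capture('scene')[150:220,270:340],(400,400),interpolation=2)
o=np.zeros((400,800,3),np.uint8);o[:304,:400]=a;o[:,400:]=b;cv2.imwrite('pics/z5.png',o)"
```

```text
time_s: 6.85
eef_pos: [452.4, 38.1, 29.9]
ee_rot: [-0.001, -0.284, 0.959, 0.0]
force: [-1.8, -0.3, 0.7]
grip_width: -0.0
grip_force: 0.9
[452.37391213  38.10971714  29.89891499] 228.93244146097453 300.07550167853896
```

View pics/z5.png

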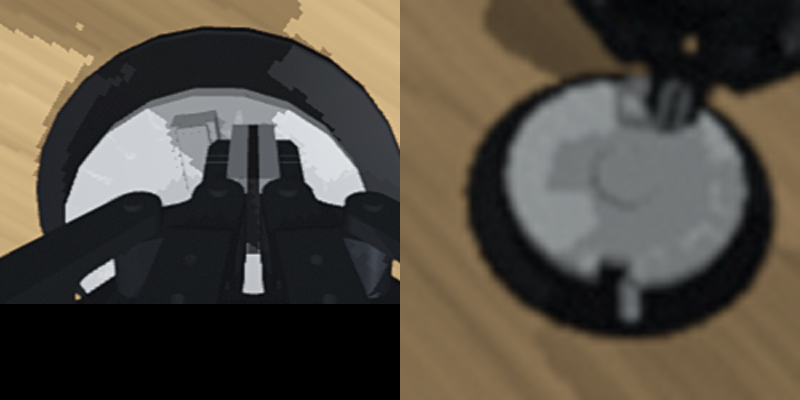

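Run:
```python
from h import *
f=lambda x,y,z:onz("scene",270+(x-400)/5.714,150+y/5.714,z)[:2]
c=f(625,178,29);print(c)
for t,x,y,z in(("notch",613,268,25),("pin",629,303,14)):
    for cc in(c,np.array([491,49.5]),np.array([493,51.5])):
        d=f(x,y,z)-cc;print(t,np.hypot(*d),np.degrees(np.arctan2(d[1],d[0])))
```

```text
[493.2270271   52.73822831]
notch 47.038842097342105 41.261731812860816
notch 50.857684691261014 42.34948403176053
notch 48.03246154328224 42.193461902151284
pin 58.38585991120681 50.935077056684186
pin 62.30437816034815 51.22162663664376
pin 59.4933997851526 51.51683472492243
```

```bash
python3 -m crank '[[[0.022,-0.083,0,0,0,-0.375,0],[0.022,-0.083,0,0,0,-0.375,0],[0.022,-0.083,0,0,0,-0.375,0],[0,0,0,0,0,0,0],[0,0,0,0,0,0,0],[0,0.2,0,0,0,0,0],[0,0.4,-0.3,0,0,0,0],[0,0,-1,0,0,0,0]]]'; python3 -m crank '[[[0,0,-1,0,0,0.5,0],[0,0,-1,0,0,1,0],[0,0,-1,0,0,1,0],[0,0,-1,0,0,1,0],[0,0,-1,0,0,1,0],[0,0,0,0,0,1,0],[0,0,0,0,0,0,0],[0,0,0,0,0,0,0]]]';python3 wl.py 6
python3 -c "
from h import *
W=np.load('pics/w6.npy');u,v=map(int,proj('wrist',np.array([491,49.5,20]),W));print(u,v)
a=cv2.resize(cv2.imread('pics/w6.png')[v-70:v+70,u-70:u+70],(400,400),interpolation=2)
b=cv2.resize(capture('scene')[150:220,270:340],(400,400),interpolation=2)
cv2.imwrite('pics/z6.png',np.hstack([a,b]))"
```

```text
time_s: 7.75
eef_pos: [442.8, 44.6, 61.8]
ee_rot: [-0.002, -0.359, 0.933, 0.001]
force: [-1.0, 0.3, 0.8]
grip_width: -0.002
grip_force: 0.0
time_s: 8.55
eef_pos: [444.5, 43.8, 187.5]
ee_rot: [-0.0, 0.015, 1.0, 0.0]
force: [-0.3, 0.3, -1.0]
grip_width: -0.006
grip_force: 0.0
[444.47956078  43.80459769 187.4652896 ] 256.1600833844566 215.27049769352428
254 213
```

View pics/z6.png

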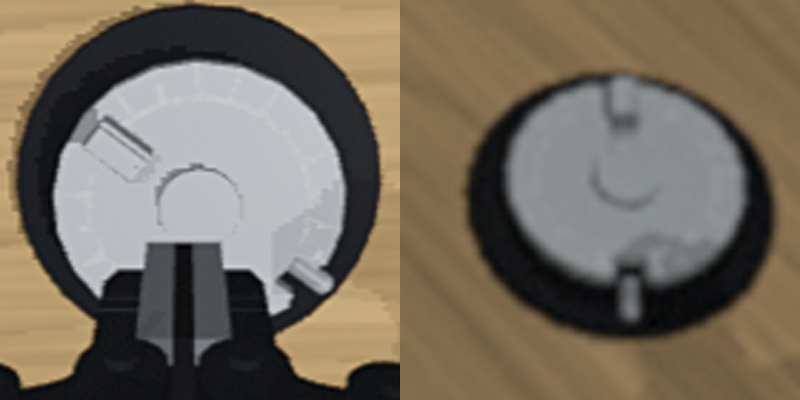

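Run:
```python
from h import *
W=np.load('pics/w6.npy')
im=cv2.imread('pics/w6.png');s=capture('scene')
# rectify both to a 10 px/mm-ish... top views in the deck plane z=25 and z=14, 4 px/mm around the axis
def rect(n,im,z,c,W=None,k=4,r=50,off=(0,0)):
    g=[(-r,-r),(r,-r),(r,r),(-r,r)]
    src=np.float32([proj(n,np.array([c[0]+off[0]+x,c[1]+off[1]+y,z]),W) for x,y in g])
    dst=np.float32([((x+r)*k,(r-y)*k) for x,y in g])
    return cv2.warpPerspective(im,cv2.getPerspectiveTransform(src,dst),(2*r*k,2*r*k),flags=cv2.INTER_CUBIC)
c=np.array([490.2,48.7])
a=rect('wrist',im,25,c,W,r=25,k=8,off=(30,35));b=rect('wrist',im,25,c,W,r=75,k=2.6667)
cv2.imwrite('pics/z7.png',np.hstack([a,b[:400,:400]]))
```

```text
Traceback (most recent call last):
cv2.error: OpenCV(4.12.0) :-1: error: (-5:Bad argument) in function 'warpPerspective'
> Overload resolution failed:
>  - Can't parse 'dsize'. Sequence item with index 0 has a wrong type
>  - Can't parse 'dsize'. Sequence item with index 0 has a wrong type
```

Run:
```python
from h import *
W=np.load('pics/w6.npy');im=cv2.imread('pics/w6.png')
def rect(z,c,k,r):
    g=[(-r,-r),(r,-r),(r,r),(-r,r)]
    src=np.float32([proj('wrist',np.array([c[0]+x,c[1]+y,z]),W) for x,y in g])
    dst=np.float32([((x+r)*k,(r-y)*k) for x,y in g])
    return cv2.warpPerspective(im,cv2.getPerspectiveTransform(src,dst),(400,400),flags=cv2.INTER_CUBIC)
cv2.imwrite('pics/z7.png',np.hstack([rect(25,(525,88),8,25),rect(25,(490.2,48.7),400/150,75)]))
```

```text
(no output)
```

View pics/z7.png

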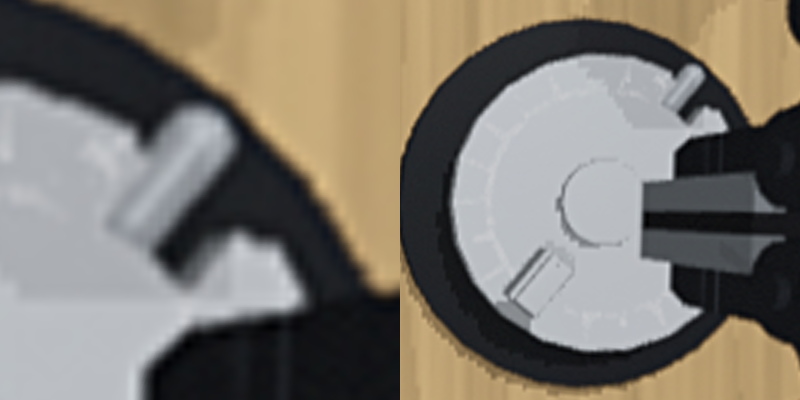

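The notch lies over the pin in both views. After allowing for parallax, the offset is within about 1 mm. Next I'll move over the pad and press gradually.

```bash
python3 -m crank '[[[-0.925,0.14,0,0,0,0,0],[-0.925,0.14,0,0,0,0,0],[0,0,1,0,0,0,0],[0,0,1,0,0,0,0],[0,0,1,0,0,0,0],[0,0,1,0,0,0,0],[0,0,1,0,0,0,0],[0,0,1,0,0,0,0]]]'; python3 -m crank '[[[0,0,0,0,0,0,0],[0,0,0.1,0,0,0,0],[0,0,0.06,0,0,0,0],[0,0,0.06,0,0,0,0],[0,0,0.06,0,0,0,0],[0,0,0,0,0,0,0],[0,0,0,0,0,0,0],[0,0,0,0,0,0,0]]]'
```

```text
time_s: 9.5
eef_pos: [491.1, 49.0, 36.3]
ee_rot: [-0.0, 0.016, 1.0, 0.0]
force: [0.2, 0.4, 0.3]
grip_width: -0.003
grip_force: 0.0
time_s: 10.3
eef_pos: [491.4, 48.9, 30.7]
ee_rot: [0.0, 0.016, 1.0, -0.0]
force: [0.3, -0.6, 1.1]
grip_width: 0.001
grip_force: 0.0
```

```bash
python3 -m crank '[[[0,0,0.04,0,0,0,0],[0,0,0.04,0,0,0,0],[0,0,0.04,0,0,0,0],[0,0,0.04,0,0,0,0],[0,0,0.04,0,0,0,0],[0,0,0.04,0,0,0,0],[0,0,0,0,0,0,0],[0,0,0,0,0,0,0]]]'
```

```text
time_s: 11.1
eef_pos: [491.4, 48.9, 24.4]
ee_rot: [0.0, 0.016, 1.0, -0.0]
force: [1.1, 0.5, 1.4]
grip_width: -0.001
grip_force: 0.8
```

```bash
python3 -m crank '[[[0,0,0.04,0,0,0,0],[0,0,0.04,0,0,0,0],[0,0,0.03,0,0,0,0],[0,0,0,0,0,0,0],[0,0,0,0,0,0,0],[0,0,0,0,0,0,0],[0,0,0,0,0,0,0],[0,0,0,0,0,0,0]]]'; python3 -m crank '[[[0,0,0.03,0,0,0,0],[0,0,0,0,0,0,0],[0,0,0.03,0,0,0,0],[0,0,0,0,0,0,0],[0,0,0,0,0,0,0],[0,0,0,0,0,0,0],[0,0,0,0,0,0,0],[0,0,0,0,0,0,0]]]'
```

```text
time_s: 11.9
eef_pos: [491.3, 48.9, 21.7]
ee_rot: [-0.0, 0.016, 1.0, -0.0]
force: [1.6, -0.4, 0.9]
grip_width: 0.002
grip_force: 0.5
time_s: 12.7
eef_pos: [491.4, 48.9, 20.5]
ee_rot: [0.0, 0.016, 1.0, -0.0]
force: [-1.3, -0.2, 5.8]
grip_width: -0.0
grip_force: 3.0
```

```bash
python3 -m crank '[[[0,0,0.02,0,0,0,0],[0,0,0,0,0,0,0],[0,0,0.02,0,0,0,0],[0,0,0,0,0,0,0],[0,0,0,0,0,0,0],[0,0,0,0,0,0,0],[0,0,0,0,0,0,0],[0,0,0,0,0,0,0]]]'
```

```text
time_s: 13.5
eef_pos: [491.5, 48.9, 20.3]
ee_rot: [0.0, 0.016, 1.0, -0.0]
force: [-5.2, -0.5, 17.2]
grip_width: 0.001
grip_force: 8.5
```

The cap has bottomed out at pad height 20.3 mm, against an expected 20.5 mm, with 17 N on it. I'll lift clear and hand in.

```bash
python3 -m crank '[[[0,0,-0.2,0,0,0,0],[0,0,-0.8,0,0,0,0],[0,0,-1,0,0,0,0],[0,0,-1,0,0,0,0],[0,0,-1,0,0,0,0],[0,0,-1,0,0,0,0],[0,0,0,0,0,0,0],[0,0,0,0,0,0,0]]]' && python3 -c "
from rig import *
print(finish_job())"
```

```text
time_s: 14.3
eef_pos: [491.1, 48.9, 144.0]
ee_rot: [-0.0, 0.016, 1.0, 0.0]
force: [-0.2, 0.3, -0.7]
grip_width: -0.002
grip_force: 0.0
the job is handed in; nothing more can be done
None
```

I turned the cap about 108° counter-clockwise until its notch was over the pin, pressed it to the bottom (pad at 20.3 mm, 17 N), lifted clear and handed in at 14.3 s; the rig returned no verdict, and I took no picture after pressing.

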